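Fit the plate of a CO2 pad and set its gas valve

ROBOT

A 6-joint arm with a two-finger parallel gripper is mounted at the origin on a cart in front of the work surface, level with it; the furniture and walls round the work are solid. World frame = base frame: x ahead of the robot, y to its left, z up, the work surface at z = 0. Lengths are in m, angles in rad, forces in N, time in s.
With the tool pointing down it reaches from about 0.35 to 0.975 m from the base axis. Payload 7.1 kg.
Tool frame: the origin (TCP) lies between the finger pads, 19 mm behind the fingertips; this is the grasp point; z points along the fingers, y is the line along which they close (so a half turn about z gives the same grasp; the last joint's range is limited). The gripper opens to 88 mm and grips with 3 to 60 N. Pads are 20 mm wide; open, the fingers measure 115 mm over their backs; the gripper's body (75 mm by 178 mm) begins 61 mm behind the grasp point.
Start: joints at [-1.246, 0.423, 1.63, -0, 1.089, -0.019], TCP at [0.211, -0.588, 0.241] pointing down, gripper open.
Joint ranges: [-3, 3], [-0.9, 2.11], [0.09, 2.58], [-1.31, 4.45], [0.11, 2.69], [-2.54, 2.54]. Speed limits (rad/s): [2.39, 2.39, 3.01, 3.14, 3.14, 3.14].

INTERFACE

Orientations are given as a unit quaternion [w, x, y, z].
In Python, from station import move_pose, movel, movej, command_gripper, wait, inverse_kinematics, read_camera, camera_info, MotionError, job_done, get_time, get_joint_pos, get_qvel, get_effort, get_tcp_pos, get_ee_rot, get_ft_force, get_ft_torque, get_grip_width, get_finger_force gives the robot as it stands. Calls block until the motion is done:
- move_pose(position, orientation): joint-space move of the TCP to a pose.
- movel(position, frame=None, v=0.15, until_force=None): straight line of the TCP; frame=None keeps the orientation; v is the mean speed in m/s. With until_force (N) it stops when the force on the tool has changed by that much, and returns True; else False.
- movej(angles): joint-space move.
- command_gripper(opening): opening from 0.0 (shut) to 1.0 (fully open); the grip force is fixed at half the most; returns when the fingers have stopped.
- wait(seconds).
- inverse_kinematics(position, orientation): joint angles nearest the present ones, or None.
- read_camera(name): name is "side" or "top" or "wrist"; returns the picture (420x560x3 uint8, red, green, blue); there is no depth.
- camera_info(name): a dict with "intrinsics" (3x3 intrinsics, pixels), "T" (4x4, takes a point from camera to world coordinates); the wrist camera has in their place "tool_from_camera" (4x4, takes a point from camera to tool coordinates, whose origin is the TCP and whose axes are the flange's). Camera axes: x right, y up, looking along -z (the intrinsics and any distortion apply to the point x, -y, -z); pixel columns grow to the right and rows downward; lengths in m; the calibration is good to about 2 mm. A picture is of the moment at which its call begins: read the wrist's pose just before it. camera_info takes no time and is no camera call.
A pose or a line that the arm cannot do raises MotionError and nothing moves.
- job_done(): hands the job in; it is judged then, once.
Readings, each from a call of its own:
- get_time(): time.
- get_joint_pos(): joint angles.
- get_qvel(): joint speeds.
- get_effort(): joint torques, N m.
- get_tcp_pos(): TCP position.
- get_ee_rot(): TCP orientation.
- get_ft_force(): force on the tool from outside, world axes, zero at the start.
- get_ft_torque(): the same for the moment, N m.
- get_grip_width(): opening from 0.0 (shut) to 1.0 (fully open).
- get_finger_force(): force on a finger pad.
Only numpy, scipy, OpenCV 4.12 (cv2) and the standard library are available. Lean on these libraries where they do the work, as an engineer would, in place of code of your own. Each camera call takes 0.05 s, during which the arm holds its last target. There are 200 camera calls.

TASK

Get the CO2 pad ready for knocking out insects: press the loose off-white porous plate into the recess of the gas station until it lies flush all round. Then close the crank-wheel valve clockwise to its stop and open it again by exactly two full turns. Finish while still gripping the crank handle, so that the setting cannot creep until the gland nut is tightened, and leave the other things on the bench as they are.

Things in the scene. Friction and masses are not known exactly. Their poses are not given: they have to be found in the camera images.
- co2_station: CO2 anaesthesia station, fixed: flat metal base 180 x 260 mm (its x, y), top 14 mm above the bench. Origin: centre of its footprint on the bench. Grey plenum with the recess at x -45, y -62 mm; upright brass valve with hand wheel at x -30, y +72 mm. A steel gas cartridge lies along the rear (+x) edge, top 59 mm above the bench; a small gauge behind the wheel, top 93 mm above the bench.
- plate_seat (a point): centre of the ledge (bottom of the recess) on which the plate rests, 36 mm above the bench; axes as the station's. The recess is 54 mm (x) by 88 mm (y), 12 mm deep, walls 10 mm thick, top inner edges chamfered 3 mm. In the middle of each long wall is a gap 40 mm wide, open outward and down to the ledge, for the fingers. The ledge is 6 mm wide all round; inside it is the open gas cavity.
- porous_plate: loose off-white porous plate, 50 mm (its x) by 84 mm (its y) by 12 mm thick, 40 to 85 g, tiny pores on its top; starts lying flat on the bench. Origin: centre of its underside; z up. Pinch it across the 50 mm, at the middle of the long sides. Half a turn about z makes no difference.
- valve_wheel (a joint): angle of the valve wheel, rad: 0 = shut, hard on its stop; grows as it opens, counterclockwise seen from above (6.283 a turn, 22 at most). Starts part open. Wheel level, 94 mm across, axis upright. Friction about 0.1 N m (2 to 3 N at the handle); stays where it is left; the stem with wheel and handle rises 1.5 mm per turn of opening.
- wheel_center (a point): top of the stem on the wheel's axis, 101.5 mm above the bench when shut; the wheel's rim tops out 1 mm above it (its handle boss 4 mm above it)
- crank_grip: black crank handle, an upright round grip 17 mm thick and 44 mm tall on the rim of the wheel, 42 mm from the wheel's axis; spins freely about its own axis, so fingers that hold it need not turn with the wheel. Origin: its lower end, 105.5 mm above the bench when the valve is shut.
- grip_mid (a point): point on the crank handle's axis, 24 mm above its lower end, 129.5 mm above the bench when the valve is shut: where to grip it
- vent_box: bystander: small white lidded specimen box, 38 mm cube; origin at the centre of its underside
- forceps: bystander: steel forceps, 113 mm long, lying flat
- glass_tube: bystander: thin glass tube, 8 mm thick, 85 mm long, lying flat
- pin_bowl: bystander: glass bowl of insect pins, 107 mm across, 66 mm tall; origin at the centre of its underside
- glass_dish: bystander: round glass sorting dish, 84 mm across, 26 mm tall; origin at the centre of its underside
Things that resemble listed ones, but are neither listed nor needed, are in the scene too. What is shaped like the porous_plate but yellow is not meant.

How it is judged:
By the outcome, as a careful person would: the job done as asked, in the order asked, and still so for the second after the job is handed in, while the arm keeps its last pose, push and grip.
It also fails if it takes over 72 s, if anything falls off the work surface, if the arm or the gripper's body presses on something with over 40 N, if the wrist force passes 120 N, or if a joint passes its speed limit or range.

## Working session

There is one attempt and no reset: what is moved stays moved. The work goes in short steps, each a Python script; the robot and the scene stay as the last script left them, time stands still between calls to the robot, and variables do not carry over. Pictures are saved under pics/ and viewed, at most 10 in all, crops included, and the job is handed in when it is done.

```bash
mkdir -p pics; ls; python3 - <<'E'
from station import *
import cv2,numpy as np
np.set_printoptions(precision=4,suppress=True)
for n in("top","side","wrist"):
    cv2.imwrite(f"pics/{n}0.png",read_camera(n)[:,:,::-1]); print(n,camera_info(n))
print(get_time(),get_tcp_pos(),get_ee_rot())
E
```

```text
pics
top {'intrinsics': array([[474.2671,   0.    , 278.7925],
       [  0.    , 474.2671, 204.1858],
       [  0.    ,   0.    ,   1.    ]]), 'T': array([[ 0.0012,  0.9883, -0.1523,  0.42  ],
       [-0.9999, -0.0015, -0.0171, -0.0943],
       [-0.0171,  0.1523,  0.9882,  1.3289],
       [ 0.    ,  0.    ,  0.    ,  1.    ]])}
side {'intrinsics': array([[433.6751,   0.    , 282.4012],
       [  0.    , 433.6751, 210.0029],
       [  0.    ,   0.    ,   1.    ]]), 'T': array([[-0.9635,  0.1722, -0.2052,  0.361 ],
       [-0.2671, -0.5583,  0.7855,  0.8451],
       [ 0.0207,  0.8116,  0.5839,  0.8013],
       [ 0.    ,  0.    ,  0.    ,  1.    ]])}
wrist {'intrinsics': array([[339.6038,   0.    , 278.7856],
       [  0.    , 339.6038, 211.4216],
       [  0.    ,   0.    ,   1.    ]]), 'tool_from_camera': array([[-0.0008,  0.959 ,  0.2833,  0.0781],
       [ 1.    ,  0.0007,  0.0005,  0.0001],
       [ 0.0003,  0.2833, -0.959 , -0.1433],
       [ 0.    ,  0.    ,  0.    ,  1.    ]])}
0.15 [ 0.2106 -0.588   0.2408] [-0.0006  0.9853  0.171  -0.0001]
```

View pics/top0.png

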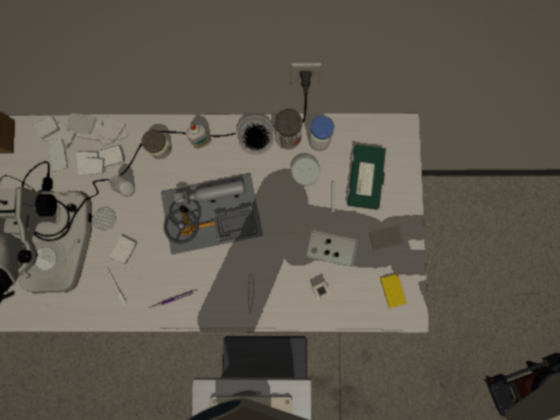

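View pics/side0.png

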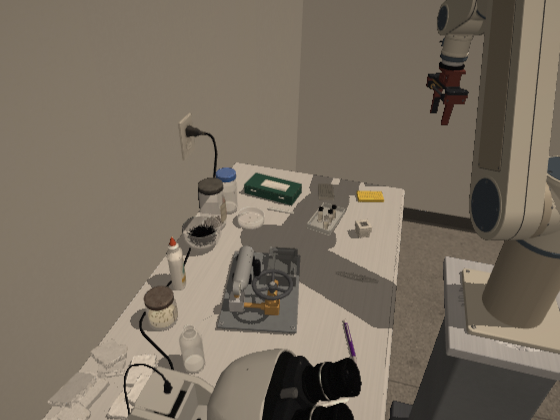

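Candidates for the plate in the top view: a greyish slab in shadow at (386,237), the yellow slab at (394,291) (excluded by the description), a whitish square at (122,248), and white cards around (90,140). I'll check these in one enlarged composite.

```bash
python3 - <<'E'
import cv2,numpy as np
a=cv2.imread("pics/top0.png")
def c(x,y,w,h,s,g=1.0):
    r=cv2.resize(a[y:y+h,x:x+w],None,fx=s,fy=s,interpolation=cv2.INTER_CUBIC)
    return np.clip(r.astype(float)*g,0,255).astype('u1')
A=c(155,165,112,93,5,2.0)   # 560x465
B=c(365,220,48,46,5,2.5)    # 240x230
C=c(100,225,48,46,5,1.3)
o=np.zeros((465,800,3),'u1');o[:,:560]=A;o[:230,560:]=B;o[232:462,560:]=C
cv2.imwrite("pics/crop1.png",o)
E
```

```text
(no output)
```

View pics/crop1.png

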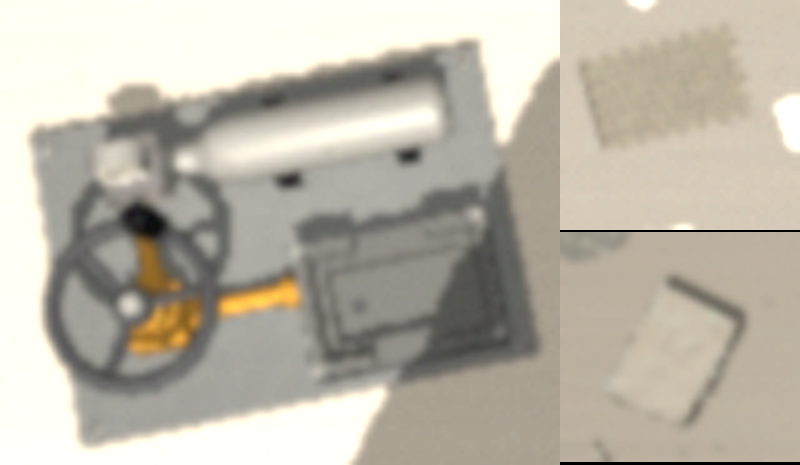

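Bottom right: the item at (122,248) is a solid slab with a side shadow. Top right: the item at (386,237) has a ragged edge and almost no thickness. I'll check both close up with the wrist camera and take a station view on the way.

```bash
cat > h.py <<'E'
from station import *
import cv2,numpy as np
from scipy.spatial.transform import Rotation as R
np.set_printoptions(precision=4,suppress=True)
def q(a): return [0.0,float(np.cos(a/2)),float(np.sin(a/2)),0.0]   # tool down, x_tool at yaw a
def camT(name,pos=None,rot=None):
    i=camera_info(name)
    if name!="wrist": return i["intrinsics"],np.array(i["T"])
    T=np.eye(4);T[:3,:3]=R.from_quat(rot,scalar_first=True).as_matrix();T[:3,3]=pos
    return i["intrinsics"],T@i["tool_from_camera"]
def back(K,T,uv,z):
    d=T[:3,:3]@[(uv[0]-K[0,2])/K[0,0],-(uv[1]-K[1,2])/K[1,1],-1]
    return T[:3,3]+d*(z-T[2,3])/d[2]
def proj(K,T,p):
    c=T[:3,:3].T@(np.asarray(p)-T[:3,3]); return np.array([K[0,0]*c[0]/-c[2]+K[0,2],K[1,1]*c[1]/c[2]+K[1,2]])
def snap(fn):
    p,r=get_tcp_pos(),get_ee_rot(); im=read_camera("wrist")[:,:,::-1]
    cv2.imwrite(f"pics/{fn}.png",im); np.savez(f"pics/{fn}.npz",p=p,r=r); return im
def wcam(fn):
    d=np.load(f"pics/{fn}.npz"); return camT("wrist",d["p"],d["r"])
E
python3 - <<'E'
from h import *
K,T=camT("top")
B=back(K,T,(386,237),0.0);C=back(K,T,(122,248),.01);S=back(K,T,(211,214),0.014)
print(B,C,S)
ims=[]
for n,P,h in(("B",B,.22),("S",S,.30),("C",C,.22)):
    a=0.0
    move_pose([P[0]+.02,P[1],h],q(a)); ims.append(snap("w"+n)); print(n,get_time(),get_joint_pos())
cv2.imwrite("pics/BC.png",np.hstack([ims[0][:,80:480],ims[2][:,80:480]]))
E
```

```text
[ 0.5316 -0.3711  0.    ] [0.5003 0.3659 0.01  ] [0.5951 0.1185 0.014 ]
B 1.7 [-0.6117  0.5036  1.552  -0.0002  1.0859  0.9602]
S 3.5667 [ 0.1696  0.3672  1.5728 -0.0002  1.202   1.7419]
C 4.6917 [ 0.5922  0.4621  1.6201 -0.0004  1.0584  2.1646]
```

View pics/BC.png

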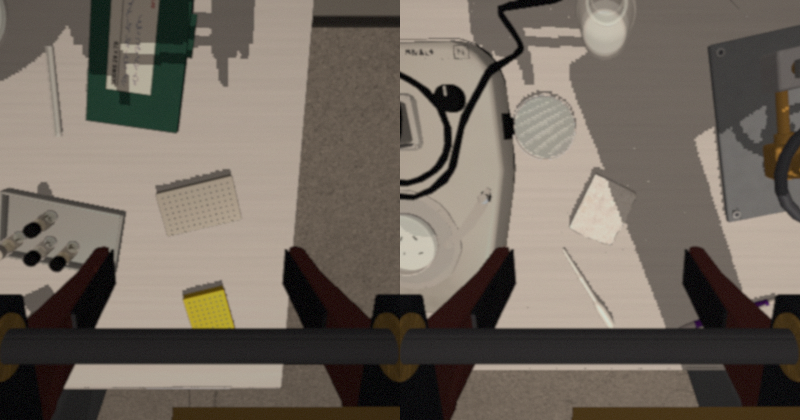

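View pics/wS.png

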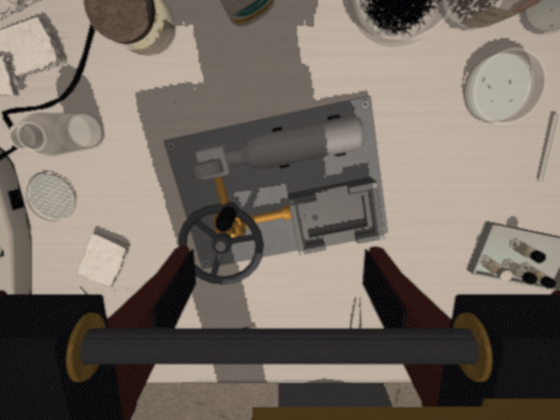

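Left half: the slab at (386,237) in the top view has regular pores on its off-white top, so it is the porous plate. Its corners here are roughly (156,188), (231,172), (241,220), (168,236). The right-hand slab has no pores and is a decoy. The station view shows the wheel hub at (222,245), the handle top at (227,215) and the recess near (335,218). I'll take one closer station view, then measure.

```bash
python3 - <<'E'
from h import *
K,T=wcam("wS")
P=back(K,T,(290,215),.05);print(P)
move_pose([P[0]+.03,P[1],.215],q(0)); a=snap("wS2"); print(get_time())
b=cv2.imread("pics/wB.png")
g=lambda im,x,y,w,h,s,k:np.clip(cv2.resize(im[y:y+h,x:x+w],None,fx=s,fy=s,interpolation=cv2.INTER_CUBIC).astype(float)*k,0,255).astype('u1')
o=np.zeros((600,800,3),'u1')
o[:]=g(a,110,30,400,300,2,1.8); o[420:600,600:]=g(b,220,155,100,90,2,1.2)
cv2.imwrite("pics/crop2.png",o)
E
```

```text
[0.5726 0.1041 0.05  ]
5.8083
```

View pics/crop2.png

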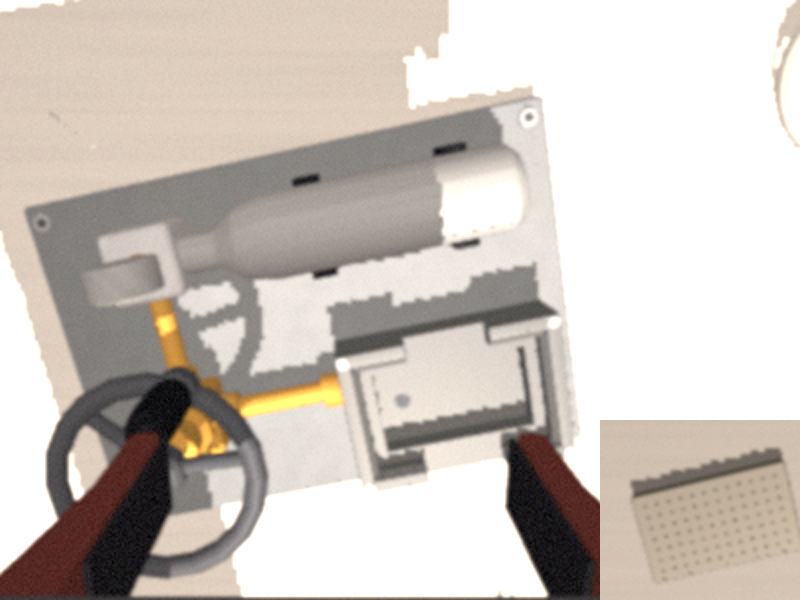

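The close view shows the station base rear corners at (27,210) and (540,98), with the plenum top corners near (338,362), (558,318) and (378,485). The wheel rim spans (48..268, 372..577), with the handle at its upper edge, boss at (180,380). I'll fit the poses to these.

```bash
python3 - <<'E'
from h import *
from scipy.optimize import least_squares
K,T=wcam("wS2")
f=lambda u,v:np.array([110+u/2,30+v/2])
obs=[((.09,.13,.014),f(27,210)),((.09,-.13,.014),f(540,98)),
((-.008,-.008,.048),f(338,362)),((-.008,-.116,.048),f(558,318)),((-.082,-.008,.048),f(378,487))]
def w(p,m): c,s=np.cos(p[2]),np.sin(p[2]); return [p[0]+c*m[0]-s*m[1],p[1]+s*m[0]+c*m[1],m[2]]
res=lambda p:np.concatenate([proj(K,T,w(p,m))-o for m,o in obs])
r=least_squares(res,[.59,.11,.2],loss='soft_l1');p=r.x;print("station",p,res(p).reshape(-1,2))
print("seat",w(p,(-.045,-.062,.036)),"wheel",w(p,(-.03,.072,.1015)))
for z in(.1025,.106):
    q_=[back(K,T,f(*c),z)[:2] for c in((48,465),(268,480),(160,372),(165,577))]
    print(z,"rim centre",cv2.minEnclosingCircle(np.float32(q_)),"boss",back(K,T,f(180,380),z))
K,T=wcam("wB");g=lambda u,v:np.array([220+(u-600)/2,155+(v-420)/2])
P=[(633,495),(781,461),(802,550),(656,582)]
po=[((.025,.042,.012),g(*P[0])),((.025,-.042,.012),g(*P[1])),((-.025,-.042,.012),g(*P[2])),((-.025,.042,.012),g(*P[3]))]
res2=lambda p:np.concatenate([proj(K,T,w(p,m))-o for m,o in po])
r=least_squares(res2,[.53,-.37,.2]);print("plate",r.x,res2(r.x).reshape(-1,2))
np.savez("est.npz",st=p,pl=r.x)
E
```

```text
station [0.5957 0.1144 0.2036] [[-1.0234  0.5323]
 [ 3.6813 -0.396 ]
 [-0.3376 -0.1225]
 [ 2.8282 -0.6307]
 [-5.4984  5.9975]]
seat [np.float64(0.5642038904814668), np.float64(0.04458391675792911), 0.036] wheel [np.float64(0.5517971186804665), np.float64(0.17884884893859163), 0.1015]
0.1025 rim centre ((0.5548810958862305, 0.17783081531524658), 0.04666416347026825) boss [0.598  0.1672 0.1025]
0.106 rim centre ((0.5566002726554871, 0.17682980000972748), 0.046027567237615585) boss [0.5992 0.1663 0.106 ]
plate [ 0.5308 -0.3717  0.2302] [[-1.5973  0.7   ]
 [ 1.902  -0.2672]
 [ 0.7109 -0.4604]
 [-1.068   0.199 ]]
```

```bash
python3 - <<'E'
from h import *
p=np.load("est.npz")["st"];K,T=wcam("wS2");a=cv2.imread("pics/wS2.png")
x0,y0,s=262,165,5
o=np.clip(cv2.resize(a[y0:y0+120,x0:x0+160],None,fx=s,fy=s,interpolation=cv2.INTER_CUBIC)*1.6,0,255).astype('u1')
def w(m): c,t=np.cos(p[2]),np.sin(p[2]); return [p[0]+c*m[0]-t*m[1],p[1]+t*m[0]+c*m[1],m[2]]
for hx,hy,z,col in((.037,.054,.048,(0,255,0)),(.027,.044,.036,(0,0,255)),(.021,.038,.036,(255,0,0))):
    P=np.array([(proj(K,T,w((-.045+i*hx,-.062+j*hy,z)))-[x0,y0]+.5)*s for i,j in((1,1),(1,-1),(-1,-1),(-1,1))])
    print(P.round(0).tolist())
    cv2.polylines(o,[P.astype(int)],True,col,1)
cv2.imwrite("pics/ov.png",o)
E
```

```text
[[86.0, 232.0], [652.0, 119.0], [693.0, 476.0], [160.0, 575.0]]
[[145.0, 252.0], [587.0, 165.0], [619.0, 416.0], [196.0, 496.0]]
[[181.0, 275.0], [560.0, 200.0], [586.0, 395.0], [219.0, 465.0]]
```

View pics/ov.png

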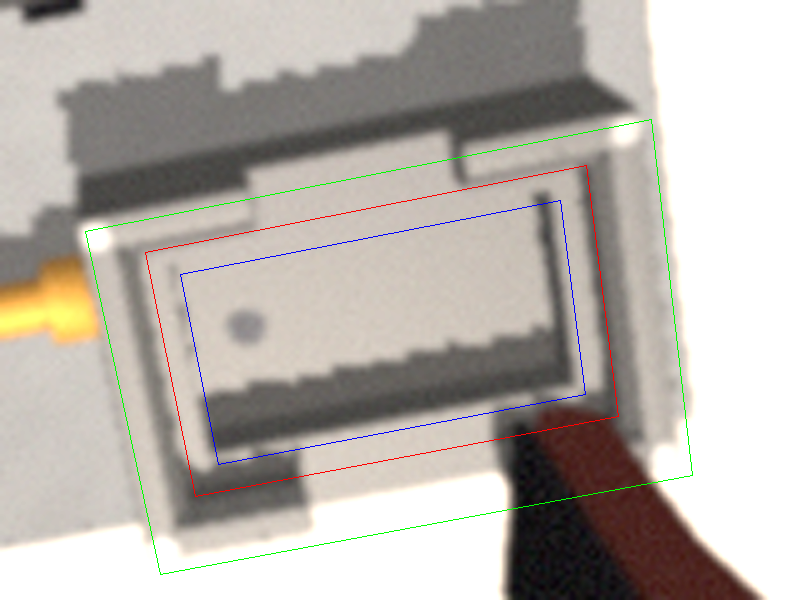

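The overlay shows the model (green/red/blue) slightly larger than the imaged plenum: observed outer corners about (80,226), (637,118), (680,470), (152,550), against green (86,232), (652,119), (693,476), (160,575). I'll refit with a free camera height and cross-check with the top camera.

```bash
python3 - <<'E'
from h import *
from scipy.optimize import least_squares
K,T=wcam("wS2")
f=lambda u,v:np.array([110+u/2,30+v/2]); e=lambda u,v:np.array([262+u/5-.4,165+v/5-.4])
def w(p,m): c,s=np.cos(p[2]),np.sin(p[2]); return np.array([p[0]+c*m[0]-s*m[1],p[1]+s*m[0]+c*m[1],m[2]])
obs=[((.09,.13,.014),f(27,210)),((.09,-.13,.014),f(540,98)),
((-.008,-.008,.048),e(80,226)),((-.008,-.116,.048),e(637,118)),((-.082,-.008,.048),e(152,550)),((-.082,-.116,.048),e(680,470)),
((-.066,-.024,.036),e(213,452)),((-.066,-.100,.036),e(568,385))]
def fit(K,T,obs,p0,dz):
    res=lambda p:np.concatenate([proj(K,T,w(p,m)-[0,0,p[3] if dz else 0])-o for m,o in obs])
    r=least_squares(res,list(p0)+[0.],loss='soft_l1');print(r.x,"rms",np.sqrt(np.mean(r.fun**2)));return r.x,res(r.x).reshape(-1,2)
for dz in(0,1):
    p,rr=fit(K,T,obs,[.59,.11,.2],dz); print(rr.round(1).tolist());print(" seat",w(p,(-.045,-.062,.036)),"wheel",w(p,(-.03,.072,.1)))
K2,T2=camT("top")
t=lambda u,v:np.array([155+u/5-.4,165+v/5-.4]); tb=lambda u,v:np.array([365+(u-560)/5-.4,220+v/5-.4])
o2=[((.09,.13,.014),t(32,130)),((.09,-.13,.014),t(475,42)),((-.09,-.13,.014),t(537,352)),((-.09,.13,.014),t(85,442))]
for dz in(0,1):
    p,rr=fit(K2,T2,o2,[.59,.11,.2],dz);print("top",rr.round(1).tolist());print(" seat",w(p,(-.045,-.062,.036)),"wheel",w(p,(-.03,.072,.1)))
c=[(.025,.042,.012),(.025,-.042,.012),(-.025,-.042,.012),(-.025,.042,.012)]
print("plates")
fit(K2,T2,list(zip(c,[tb(580,62),tb(733,27),tb(750,112),tb(602,150)])),[.53,-.37,.2],0)
K,T=wcam("wB");g=lambda u,v:np.array([220+(u-600)/2,155+(v-420)/2])
for dz in(0,1): fit(K,T,list(zip(c,[g(*x) for x in((633,495),(781,461),(802,550),(656,582))])),[.53,-.37,.2],dz)
E
```

```text
[0.5967 0.1165 0.2052 0.    ] rms 1.6104499403022907
[[-3.3, -0.2], [1.4, -1.7], [-1.1, 0.1], [0.7, -1.0], [-0.4, 4.0], [0.6, -0.0], [-0.8, 1.5], [1.6, 0.9]]
 seat [0.5653 0.0466 0.036 ] wheel [0.5526 0.1809 0.1   ]
[0.5956 0.1156 0.2028 0.0054] rms 0.8156459130482492
[[0.2, 0.1], [0.8, 0.3], [-0.2, -0.4], [-0.3, -0.9], [0.0, 2.5], [-0.6, -1.0], [-0.5, 0.4], [0.8, 0.1]]
 seat [0.5641 0.0458 0.036 ] wheel [0.5518 0.1801 0.1   ]
[0.5992 0.1185 0.1979 0.    ] rms 0.5884449043606
top [[-0.6, 0.1], [1.0, -0.2], [0.6, -0.2], [-1.0, 0.3]]
 seat [0.5673 0.0488 0.036 ] wheel [0.5557 0.1832 0.1   ]
[0.6014 0.1211 0.1995 0.0163] rms 0.3237005507726688
top [[-0.0, 0.4], [0.4, 0.2], [0.0, -0.5], [-0.4, -0.1]]
 seat [0.5696 0.0514 0.036 ] wheel [0.5577 0.1857 0.1   ]
plates
[ 0.5302 -0.368   0.2271  0.    ] rms 0.4692178256052109
[ 0.5308 -0.3719  0.2249  0.    ] rms 1.0561279827913512
[ 0.5285 -0.3718  0.2304  0.0085] rms 0.6887424625367682
```

Both cameras agree within about 3 mm. The wrist camera's bias is common to plate and seat, so it cancels along the plate's length. Now I'll pick the plate and bring it above the recess.

```bash
python3 - <<'E'
from h import *
px,py,pt=.5300,-.3718,.2285
a=pt+np.pi/2
cur=get_tcp_pos(); movel([cur[0],cur[1],.26],v=.3)
move_pose([px,py,.15],q(a)); command_gripper(.85)
movel([px,py,.0225],v=.12,until_force=8); print(get_tcp_pos(),get_ft_force())
command_gripper(0.0); print("width mm",get_grip_width()*88,get_finger_force(),get_tcp_pos(),get_time())
movel([px,py,.22],v=.25)
a=.202+np.pi/2
move_pose([.5655,.0463,.22],q(a)); movel([.5655,.0463,.095],v=.15)
print(get_grip_width()*88,get_joint_pos(),get_time(),get_ft_force())
E
```

```text
[ 0.5305 -0.3722  0.0233] [1.0143 0.6626 0.4833]
width mm 49.756549109032726 29.972773790359497 [ 0.5302 -0.3719  0.0229] 10.475
49.71072931742844 [ 0.0604  0.5464  1.8425 -0.      0.7515 -0.1413] 13.95 [-0.2677  0.2895 -0.3939]
```

```bash
python3 - <<'E'
from h import *
s=movel([.5655,.0463,.0588],v=.04,until_force=10)
print(s,get_tcp_pos(),get_ft_force(),get_ft_torque(),get_grip_width()*88,get_time())
snap("wseat")
E
```

```text
True [0.565  0.0463 0.0589] [-0.9554 -0.8124  5.2296] [-0.0812 -0.0414  0.0087] 49.97513189271637 14.825
```

View pics/wseat.png

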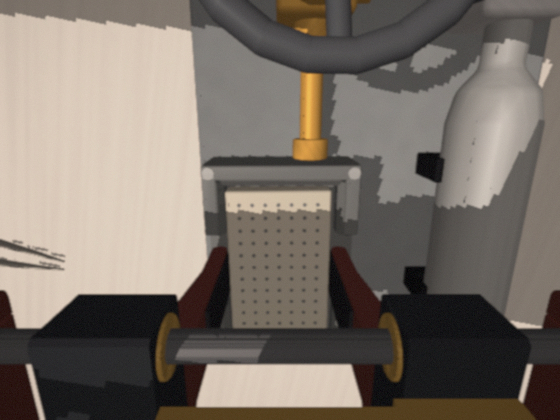

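The plate sits inside the recess walls (plate (228..332, 190..325), walls on all sides), and the TCP height of 58.9 mm matches the underside being on the ledge. I'll release it and press at the centre and both ends.

```bash
python3 - <<'E'
from h import *
command_gripper(.72); x,y=.565,.0463
movel([x,y,.10],v=.2); command_gripper(0.)
t=.202; d=np.array([-np.sin(t),np.cos(t)])
for o in(0,.028,-.028):
    X,Y=x+d[0]*o,y+d[1]*o
    movel([X,Y,.075],v=.2); s=movel([X,Y,.060],v=.03,until_force=15); print(s,get_tcp_pos(),get_ft_force())
    movel([X,Y,.078],v=.2)
movel([x,y,.20],v=.25)
move_pose([.585,.10,.23],q(0)); 
im=snap("wS3"); print(get_time())
o=np.clip(cv2.resize(im[20:320,110:510],(800,600),interpolation=cv2.INTER_CUBIC)*1.5,0,255).astype('u1');cv2.imwrite("pics/crop3.png",o)
E
```

```text
True [0.5658 0.0463 0.0671] [-2.2666 -0.7207  8.9241]
True [0.5598 0.0733 0.0671] [-0.7248  0.7786  7.2378]
True [0.5707 0.0197 0.067 ] [-1.8501 -0.2341  7.5753]
21.9167
```

View pics/crop3.png

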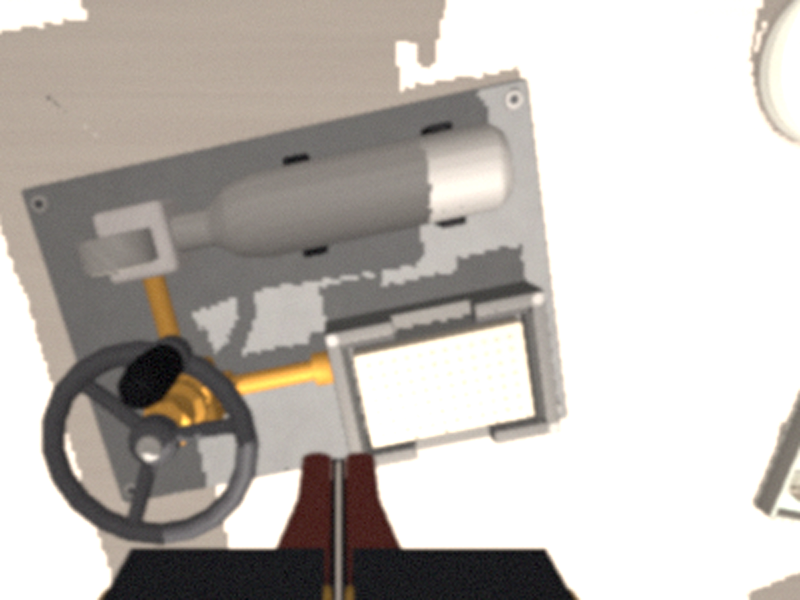

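All three presses stopped with the plate top at 48.0 mm, so the plate is flush, and the picture shows it filling the recess evenly. The wheel hub is at (151,447), the handle boss at (178,350) and the handle top around (148,380). Next I'll locate the handle.

```bash
python3 - <<'E'
from h import *
K,T=wcam("wS3"); f=lambda u,v:(110+u/2-.25,20+v/2-.25)
c=np.array([.5535,.1810])
for dz in(0,.003,.006):
    z=.1015+dz
    hub=back(K,T,f(151,447),z)[:2]; bo=back(K,T,f(178,350),z+.004)[:2]; tp=back(K,T,f(148,375),z+.048)[:2]
    rim=[back(K,T,f(*x),z)[:2] for x in((42,441),(257,441),(150,342),(150,542))]
    print(dz,"hub",hub,"rimc",cv2.minEnclosingCircle(np.float32(rim)),"boss",bo,"top",tp, [ (np.arctan2(*(v-hub)[::-1]),np.hypot(*(v-hub))) for v in(bo,tp)])
E
```

```text
0 hub [0.5541 0.1799] rimc ((0.5543385744094849, 0.18036185204982758), 0.04604978859424591) boss [0.5978 0.1645] top [0.5997 0.1647] [(np.float64(-0.33916146803717684), np.float64(0.046291083926027696)), (np.float64(-0.3221910047946481), np.float64(0.0481093621069558))]
0.003 hub [0.5553 0.1791] rimc ((0.5555411577224731, 0.1794707328081131), 0.04554104059934616) boss [0.5985 0.1638] top [0.6006 0.1638] [(np.float64(-0.33930381306629975), np.float64(0.045792257088438044)), (np.float64(-0.3242608817748735), np.float64(0.04776859247534861))]
0.006 hub [0.5565 0.1782] rimc ((0.5567436218261719, 0.1785796731710434), 0.04503222927451134) boss [0.5992 0.1631] top [0.6014 0.163 ] [(np.float64(-0.33944929344868846), np.float64(0.04529343119913319)), (np.float64(-0.32636049380356325), np.float64(0.04742803044348754))]
```

```bash
cat > turn.py <<'E'
from h import *
import json
S="turn.json"
def turn(st,dphi_total,n,v=.12,uf=10,k=3e-5):
    """n chords; st: cx,cy,r,phi,z0,phi0; returns True when stopped by force"""
    d=dphi_total/n
    for i in range(n):
        st["phi"]+=d; ph=st["phi"]; e=np.array([np.cos(ph),np.sin(ph)]); t=np.array([-e[1],e[0]])
        tgt=np.array([st["cx"],st["cy"]])+st["r"]*e
        z=st["z0"]+.0015*(ph-st["phi0"])/(2*np.pi)
        s=movel([tgt[0],tgt[1],z],v=v,until_force=uf)
        F=get_ft_force(); P=get_tcp_pos(); Fr,Ft=F[:2]@e,F[:2]@t
        st.setdefault("log",[]).append([ph,P[0],P[1],P[2],Fr,Ft,F[2]])
        c=k*Fr*e; st["cx"]+=c[0]; st["cy"]+=c[1]
        print("%.2f act %.3f r %.4f Fr %.1f Ft %.1f Fz %.1f c %.4f %.4f t %.1f"%(ph,np.arctan2(P[1]-st["cy"],P[0]-st["cx"]),np.hypot(P[0]-st["cx"],P[1]-st["cy"]),Fr,Ft,F[2],st["cx"],st["cy"],get_time()),"STOP" if s else "")
        if s: break
    else: s=False
    json.dump({a:(b if a=="log" else float(b)) for a,b in st.items()},open(S,"w"),default=float); return s
E
python3 - <<'E'
from turn import *
cx,cy,ph=.5545,.1805,-.33
x,y=.595,.1665
command_gripper(1.); move_pose([x,y,.22],q(0)); s=movel([x,y,.1335],v=.15,until_force=8); print(s)
command_gripper(0.); P=get_tcp_pos();print(get_grip_width()*88,P,get_ft_force(),get_time())
st=dict(cx=cx,cy=cy,r=.042,phi=np.arctan2(P[1]-cy,P[0]-cx),z0=.1335); st["phi0"]=st["phi"]
e=np.array([np.cos(st["phi"]),np.sin(st["phi"])]); 
# start where we are: shift the centre so that the present point is on the circle
sh=P[:2]-np.array([cx,cy])-.042*e; st["cx"]+=sh[0];st["cy"]+=sh[1];print(sh)
turn(st,-np.pi*.75,9)
E
```

```text
False
16.029508003302897 [0.5949 0.1668 0.1334] [-0.7637  1.6062 -0.058 ] 25.4917
[ 0.0007 -0.0002]
-0.59 act -0.608 r 0.0419 Fr -0.3 Ft -2.2 Fz 0.2 c 0.5552 0.1803 t 25.7 
-0.85 act -0.868 r 0.0419 Fr -0.8 Ft -2.7 Fz 0.5 c 0.5551 0.1803 t 26.0 
-1.11 act -1.123 r 0.0419 Fr -1.5 Ft -3.0 Fz -0.1 c 0.5551 0.1803 t 26.2 
-1.37 act -1.380 r 0.0418 Fr -1.2 Ft -2.8 Fz -0.6 c 0.5551 0.1804 t 26.5 
-1.64 act -1.641 r 0.0419 Fr -2.2 Ft -2.0 Fz -1.5 c 0.5551 0.1804 t 26.7 
-1.90 act -1.902 r 0.0419 Fr -1.9 Ft -2.2 Fz -3.1 c 0.5551 0.1805 t 27.0 
-2.16 act -2.163 r 0.0419 Fr -2.1 Ft -1.8 Fz -3.7 c 0.5552 0.1805 t 27.2 
-2.42 act -2.426 r 0.0419 Fr -0.5 Ft -1.8 Fz -2.0 c 0.5552 0.1806 t 27.5 
-2.68 act -2.687 r 0.0419 Fr -0.3 Ft -2.2 Fz -2.0 c 0.5552 0.1806 t 27.7
```

```bash
python3 - <<'E'
from turn import *
st=json.load(open(S)); print(get_grip_width()*88,get_ft_force())
wait(.1);print(get_ft_force())
for i in range(6):
    s=turn(st,-np.pi/2,6,v=.13,uf=12)
    if s: break
wait(.15); ph=st["phi"];F=get_ft_force();P=get_tcp_pos();print(F[0]*-np.sin(ph)+F[1]*np.cos(ph),F,P,get_grip_width()*88,get_time())
E
```

```text
16.025868144917826 [-0.7068  2.1468 -2.029 ]
[-0.629   2.1849 -2.0647]
-2.95 act -2.949 r 0.0419 Fr 0.1 Ft -1.8 Fz -1.4 c 0.5552 0.1806 t 28.1 
-3.21 act 3.068 r 0.0419 Fr 1.7 Ft -2.5 Fz -1.7 c 0.5551 0.1806 t 28.3 
-3.47 act 2.802 r 0.0418 Fr 1.9 Ft -3.5 Fz -0.6 c 0.5551 0.1806 t 28.6 
-3.73 act 2.537 r 0.0419 Fr 0.9 Ft -2.6 Fz -1.1 c 0.5551 0.1806 t 28.8 
-3.99 act 2.275 r 0.0419 Fr 1.8 Ft -2.3 Fz -1.9 c 0.5550 0.1806 t 29.1 
-4.25 act 2.018 r 0.0419 Fr 0.9 Ft -1.9 Fz -0.7 c 0.5550 0.1807 t 29.3 
-4.52 act 1.760 r 0.0419 Fr 1.4 Ft -2.0 Fz -0.6 c 0.5550 0.1807 t 29.6 
-4.78 act 1.501 r 0.0419 Fr 1.8 Ft -1.9 Fz 0.4 c 0.5550 0.1808 t 29.8 
-5.04 act 1.237 r 0.0419 Fr 1.1 Ft -2.0 Fz 0.6 c 0.5550 0.1808 t 30.1 
-5.30 act 0.974 r 0.0419 Fr 1.8 Ft -1.3 Fz 0.1 c 0.5550 0.1808 t 30.3 
-5.56 act 0.709 r 0.0419 Fr 1.1 Ft -2.7 Fz 0.5 c 0.5551 0.1809 t 30.6 
-5.83 act 0.447 r 0.0419 Fr 1.0 Ft -1.7 Fz -0.4 c 0.5551 0.1809 t 30.8 
-6.09 act 0.198 r 0.0419 Fr 1.8 Ft 1.7 Fz 0.6 c 0.5552 0.1809 t 31.1 
-6.35 act 0.100 r 0.0425 Fr -3.4 Ft 33.7 Fz -2.9 c 0.5550 0.1809 t 31.3 
-6.61 act -0.042 r 0.0418
[... 971 characters left out ...]
0.5537 0.1817 t 34.8 
-10.28 act 2.284 r 0.0419 Fr 0.3 Ft 0.1 Fz -0.1 c 0.5537 0.1817 t 35.1 
-10.54 act 2.028 r 0.0419 Fr -0.2 Ft -0.2 Fz -0.6 c 0.5537 0.1817 t 35.3 
-10.80 act 1.768 r 0.0418 Fr 0.0 Ft -0.2 Fz -0.7 c 0.5537 0.1817 t 35.6 
-11.06 act 1.506 r 0.0418 Fr 0.6 Ft -0.2 Fz -0.4 c 0.5537 0.1817 t 35.8 
-11.32 act 1.241 r 0.0419 Fr -0.6 Ft -0.0 Fz -0.3 c 0.5537 0.1817 t 36.1 
-11.58 act 0.973 r 0.0420 Fr 0.1 Ft 0.3 Fz -0.7 c 0.5537 0.1817 t 36.3 
-11.85 act 0.706 r 0.0420 Fr -0.4 Ft 0.4 Fz -0.7 c 0.5537 0.1817 t 36.6 
-12.11 act 0.525 r 0.0446 Fr 8.7 Ft 18.3 Fz -2.8 c 0.5539 0.1818 t 36.8 
16.38572868904094 [ 0.4216 18.4775 -2.4175] [0.5921 0.2042 0.1312] 0.21561199837316353 36.9917
```

The handle was driven onto the stop at about 0.13 rad. The force stop did not trigger on such short moves, so the grip slipped off. The fingers later pushed the handle clockwise against the stop again, so the valve is shut. I'll regrip there and find the stop gently.

```bash
python3 - <<'E'
from turn import *
cx,cy,r=.5552,.1806,.042
P=get_tcp_pos(); movel([P[0]-.002,P[1]+.008,P[2]],v=.1); movel([P[0]-.002,P[1]+.008,.215],v=.25); command_gripper(1.)
x,y=cx+r*np.cos(.13),cy+r*np.sin(.13)
movel([x,y,.215],v=.2); print("blocked",movel([x,y,.1305],v=.15,until_force=8)); command_gripper(0.)
P=get_tcp_pos(); F=get_ft_force(); print("width",get_grip_width()*88,P,F,"phi",np.arctan2(P[1]-cy,P[0]-cx),get_time())
K=[];ph=np.arctan2(P[1]-cy,P[0]-cx)
for i in range(14):
    ph-=.017
    movel([cx+r*np.cos(ph),cy+r*np.sin(ph),.1305],v=.05)
    P=get_tcp_pos();F=get_ft_force();a=np.arctan2(P[1]-cy,P[0]-cx);Ft=-F[0]*np.sin(a)+F[1]*np.cos(a);print("%.3f %.3f Ft %.1f Fr %.1f"%(ph,a,Ft,F[0]*np.cos(a)+F[1]*np.sin(a)))
    if Ft>14: break
print(get_time(),get_grip_width()*88)
E
```

```text
blocked False
width 16.03805473524268 [0.5971 0.1881 0.1307] [-0.283   9.8523 -0.0261] phi 0.17705834862117623 41.225
0.160 0.187 Ft 6.3 Fr 0.9
0.143 0.180 Ft 9.4 Fr 1.6
0.126 0.174 Ft 11.5 Fr 2.3
0.109 0.169 Ft 13.9 Fr 0.8
0.092 0.164 Ft 15.8 Fr 1.6
42.475 16.219357252549923
```

The stop is clear: the contact force extrapolates to zero at TCP angle about 0.203 rad. Now I'll open by exactly two turns, with slip checks and a fine approach at the end.

```bash
python3 - <<'E'
from turn import *
cx,cy,r,p0,z0=.5552,.1806,.042,.203,.1305
end=p0+4*np.pi+.005; ox=np.zeros(2); act=p0; ok=True
def go(ph,v):
    global act,ox
    e=np.array([np.cos(ph),np.sin(ph)]); t=np.array([cx,cy])+ox+r*e
    movel([*t,z0+.0015*(ph-p0)/(2*np.pi)],v=v)
    P=get_tcp_pos();F=get_ft_force();a=np.arctan2(P[1]-cy,P[0]-cx)
    act+=(a-act+np.pi)%(2*np.pi)-np.pi
    Fr=F[:2]@e;Ft=-F[0]*e[1]+F[1]*e[0];ox=ox+2e-5*Fr*e
    return Fr,Ft,F[2]
n=48
for i in range(1,n+1):
    ph=p0+(end-.04-p0)*i/n
    f=go(ph,.13); wd=get_grip_width()*88
    if i%6==0 or i<3: print("%.2f act %.3f"%(ph,act),np.round(f,1),"w %.1f t %.1f"%(wd,get_time()))
    if wd<15 or max(abs(f[0]),abs(f[1]))>20: ok=False; print("ABORT",ph,act,f,wd); break
if ok:
    for i in range(8):
        if end-act<.003: break
        ph+=min(end-act,.03); f=go(ph,.04); print("%.3f act %.4f"%(ph,act),np.round(f,1))
wait(.2);P=get_tcp_pos();print("final",np.arctan2(P[1]-cy,P[0]-cx),end-4*np.pi,act,P,get_ft_force(),get_grip_width()*88,get_time())
E
```

```text
0.46 act 0.475 [2.9 2.6 0.5] w 15.9 t 42.7
0.73 act 0.724 [2.4 1.5 0.7] w 16.1 t 43.0
1.77 act 1.785 [2.6 2.5 5.3] w 16.0 t 44.0
3.34 act 3.338 [-1.9  2.2  0.2] w 16.1 t 45.5
4.90 act 4.915 [2.9 2.2 0.3] w 16.2 t 47.0
6.47 act 6.476 [2.8 3.5 1.4] w 15.8 t 48.5
8.04 act 8.046 [1.9 1.9 6.2] w 15.9 t 50.0
9.60 act 9.606 [1.7 3.  3.3] w 16.0 t 51.5
11.17 act 11.189 [2.3 2.7 1.2] w 16.2 t 53.0
12.73 act 12.739 [1.6 2.  2.6] w 16.0 t 54.5
12.764 act 12.7509 [ 1.9 -1.4  2.6]
12.788 act 12.7713 [ 2.  -2.1  3.4]
12.791 act 12.7800 [ 1.2 -1.5  3.6]
final 0.21536886831678467 0.20800000000000018 12.780008275570383 [0.5969 0.1897 0.1335] [ 1.4746 -1.9582  2.6775] 16.102610289012816 55.4417
```

```bash
python3 - <<'E'
from h import *
a=read_camera("side")[:,:,::-1]
cv2.imwrite("pics/end.png",cv2.resize(a[150:350,160:420],None,fx=3,fy=3,interpolation=cv2.INTER_CUBIC))
print(get_grip_width()*88,get_finger_force())
E
```

```text
16.290378473601503 30.000551277771592
```

View pics/end.png

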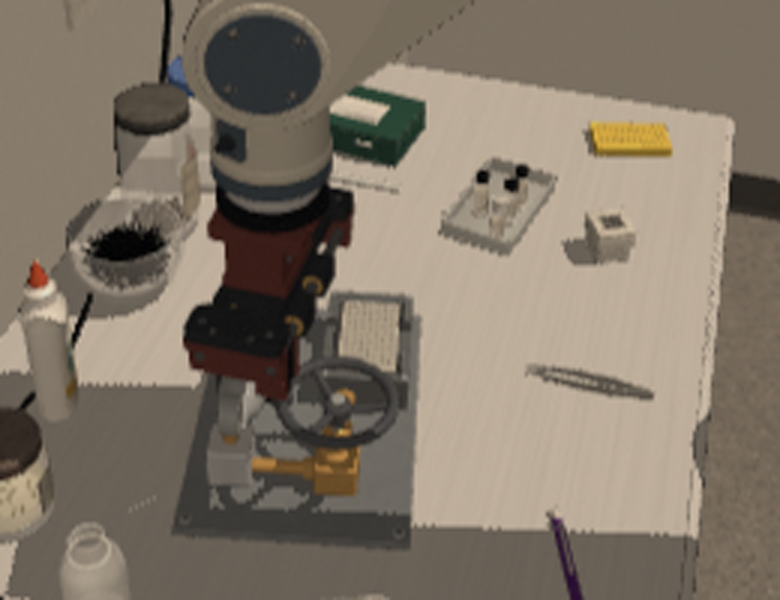

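The plate lies flush in the plenum at (370,335), the gripper holds the handle at the wheel's rear edge near (280,390), and the bystanders in view are undisturbed.

```bash
python3 -c "
from station import *
print(job_done(),get_time())"
```

```text
the job is handed in; nothing more can be done
the job is handed in; nothing more can be done
```

The job is handed in: the plate is flush in the recess, and the valve was closed to its stop and reopened two turns (about 0.007 rad over by my estimate) with the crank handle still gripped. On the way shut, the grip overran the stop, reading about 60 N at the wrist, and slipped off the handle, so I regripped and found the stop again before opening.

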